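# Brake-lever check on a trolley handle

## Task

The two push handles of the lab's trolley stand on the worktop for a brake check: using only the outside of the fingers, push the longer lever in towards its bar until it comes up against its stop, short of the bar, and finish the program while still holding it pressed in there, without forcing it. Do not grasp anything, keep the fingers off the bar, and leave the shorter lever and the things lying about as they are.

Things in the scene. Friction and masses are not known exactly. Their poses are not given: they have to be found in the camera images.
- brake_blade: Blade of the longer lever: a level steel strip 16 mm high, 8 mm thick, straight part 100 mm long, end rounded; 120 mm above the worktop, on the robot's side of its handle's bar. Origin: middle of the straight part's front face (towards the robot; push here), half-way up. x points level through the blade to the bar, y along it to the pivot, z up. Moves with the lever.
- brake_pivot (a point): The upright pivot axis of the longer lever, at blade height: 34 mm (x) and 90 mm (y) from the blade's origin, in the blade's frame. Between the blade's back and the bar's sleeve are about 54 mm when released; at the stop, 35 mm behind the blade's origin and 26 mm near its end.
- brake_lever (a joint): Angle of the longer lever, rad: 0 released (its start), 0.20 against its hard stop (the blade's origin has then moved 19 mm). Pressing in turns it anticlockwise seen from above. A spring holds it out: pushing at the blade's origin takes about 3 N to start it and 7 to 9 N to reach the stop; beyond that the force rises steeply. Over 45 N is forcing it.
- brake_bar: Handle with the longer lever: a bent steel tube, 22 mm thick, on a 120 x 240 x 12 mm plate fixed to the worktop, with a ribbed black sleeve (32 mm thick) on its level bar, 120 mm up. Origin: plate's underside, 10 mm nearer the robot than its middle; the bar's axis is at x = +35 mm, y -100 to +100 mm. x points through the lever to the bar. Stands left or right, turned up to 0.35 rad.
- latch_lever (a joint): Angle of the other handle's lever, alike but with a straight part of only 45 mm: 0 released. To be left alone.
- latch_bar: The other handle, the same as the first but with the shorter lever; the origin and axes as for the first.
- beaker: A clear beaker, 55 mm across, 66 mm high, standing loose; origin in the middle of its underside. To be left alone.
- marker_black: A marker pen, 137 mm long, 11 mm thick, lying loose along its y axis; origin in the middle underneath. To be left alone.
- bottle: A small brown bottle, 45 mm across, 85 mm high, standing loose; origin in the middle of its underside. To be left alone.
- timer: A flat white timer, 68 x 68 x 20 mm, loose; origin in the middle of its underside. To be left alone.

How it is judged:
By the outcome, as a careful person would: the job done as asked, in the order asked, and still so for the second after the job is handed in, while the arm keeps its last pose, push and grip.
It also fails if it takes over 35 s, if anything falls off the work surface, if the arm or the gripper's body presses on something with over 40 N, if the wrist force passes 120 N, or if a joint passes its speed limit or range.

## Robot

A 7-joint arm with a two-finger parallel gripper is mounted at the origin on a cart in front of the work surface, level with it; the furniture and walls round the work are solid. World frame = base frame: x ahead of the robot, y to its left, z up, the work surface at z = 0. Lengths are in m, angles in rad, forces in N, time in s.
With the tool pointing down it reaches from about 0.425 to 0.95 m from the base axis. Payload 16.7 kg.
Tool frame: the origin (TCP) lies midway between the tips of the shut fingers; the grasp point (between the pads) lies r.grasp_offset behind it (r.grasp_offset is the distance from the TCP to the grasp point, in m); z points along the fingers, x is the direction in which the jaws open and shut, and the axes are right-handed (so a half turn about z gives the same grasp; the last joint's range is limited). The gripper opens to 94 mm and grips with 3 to 60 N. Pads are 16 mm wide; open, the fingers measure 119 mm over their backs; the gripper's body (75 mm by 177 mm) begins 78 mm behind the grasp point.
Start: joints at [-1.357, 0.426, 0.074, 1.606, -0.034, 1.111, -0.067], TCP at [0.24, 0.631, 0.205] pointing down, gripper open.
Joint ranges: [-2.85, 2.85], [-0.5, 2.14], [-1.23, 1.37], [0.21, 2.46], [-1.02, 4.16], [0.16, 2.05], [-2.73, 2.73]. Speed limits (rad/s): [1.89, 1.89, 2.39, 2.39, 3.01, 3.01, 3.01].

## Interface

Orientations are given as a 3x3 rotation matrix whose columns are the frame's x, y, z axes.
In Python, from station import r gives the robot as it stands.
- The arm moves only by the tool move_arm, never from a script. Its argument "series" is a list of rows, each an object with "gripper": the opening in per cent of the stroke, from 0 (shut) to 100 (fully open); "xyz": the shift along the tool's x, y, z as a fraction of full scale, a list of three; "angular": the turn, a rotation vector about the tool's x, y, z as a fraction of full scale, a list of three. In form: [{"gripper": gripper, "xyz": [dx, dy, dz], "angular": [wx, wy, wz]}, ...]. A call has 1 to 10 rows; each row shifts and turns the commanded pose from where the row before left it, along the tool's axes as they then stand; what a row does not reach is not made up. Full scale, the value 1, is 0.03 m for a shift and 0.08 rad for a turn. A row lasts 1/8 s, in which the tool goes at most 62.5 mm and 10.7 degrees, less where a joint would pass 70% of its speed; a pose out of reach is approached as far as the arm can. A call with a number of a shift or a turn outside -1 to 1 is refused whole. A call with a gripper value outside its range is refused whole. The fingers move at their own pace and stop on an object; the grip force is fixed at half the most. Time passes only in rows, so rows that do not move let the fingers close. It gives the time, the measured TCP pose, the force and the opening at its end, in the units of the state.
- r.get_obs(): the state, without advancing time (a new reading comes with each control period).
- r.snapshot(name): name is "scene" or "top" or "wrist"; returns the picture (400x640x3 uint8, red, green, blue); there is no depth.
- r.camera_model(name): a dict with "fov_y" (degrees; the focal length in pixels is half the picture's height over the tangent of half this angle, whatever the lens; pixels are square), "cx", "cy" (the principal point, pixels), "D" ([k1, k2, p1, p2, k3] as OpenCV has them; the pictures are not rectified), "view" (4x4, takes a point from world to camera coordinates); the wrist camera has in their place "T_tool_cam" (4x4, takes a point from camera to tool coordinates, whose origin is the TCP and whose axes are the tool frame's). Camera axes: x right, y down, z forward; pixel columns grow to the right and rows downward; lengths in m; the calibration is good to about 2 mm. A picture is of the moment at which its call begins: read the wrist's pose just before it. camera_model takes no time and is no camera call.
- r.job_done(): hands the job in, once; it reports no verdict.
The state is a dict: "time_s": time; "joint_positions": joint angles; "qvel": joint speeds; "effort": joint torques, N m; "tcp_pos": TCP position; "eef_rot": TCP orientation; "contact_force": force on the tool from outside, world axes, zero at the start; "ft_torque": the same for the moment, N m; "grip_width": finger opening in m.
Only numpy, scipy, OpenCV 4.12 (cv2) and the standard library are available. Lean on these libraries where they do the work, as an engineer would, in place of code of your own. Each camera call takes 0.05 s, during which the arm holds its last target.

## Working session

There is one attempt and no reset: what is moved stays moved. The work goes in short steps, Python scripts to look and compute and a tool call to move; the robot and the scene stay as the last step left them, time stands still between calls to the robot, and variables do not carry over. Pictures are saved under pics/ and viewed, and the job is handed in when it is done.

Besides the shell and the picture viewer there is one more tool, called after "Call:" as name(argument=value, ...) on one line, values as JSON. move_arm: Moves the arm, as the interface text tells. Shift numbers are shares of 0.03 m and turn numbers shares of 0.08 rad, none past 1 either way. Its arguments: {"type":"object","properties":{"series":{"type":"array"}},"required":["series"]}

```bash
mkdir -p pics; ls; python3 - <<'E'
from station import r
import cv2,numpy as np
o=r.get_obs()
for k in("time_s","tcp_pos","eef_rot","contact_force","grip_width"):print(k,o[k])
print(r.grasp_offset)
for n in("scene","top","wrist"):
    im=r.snapshot(n);cv2.imwrite(f"pics/{n}0.png",im[:,:,::-1]);print(n,r.camera_model(n))
E
```

```text
pics
time_s 0.0
tcp_pos [0.24005871 0.63038093 0.2048012 ]
eef_rot [[ 3.55908511e-01  9.34520722e-01 -3.89262529e-04]
 [ 9.34519930e-01 -3.55908717e-01 -1.21862701e-03]
 [-1.27737412e-03  6.99461318e-05 -9.99999182e-01]]
contact_force [-0.09514595 -0.34488439 -0.40284182]
grip_width 0.09406125678590879
0.0188
scene {'fov_y': 53.37034803154517, 'cx': 325.5759786171838, 'cy': 199.1611673069409, 'D': array([-0.09617664,  0.        ,  0.        ,  0.        ,  0.        ]), 'view': array([[ 0.83595455, -0.54841872, -0.02041802, -0.48480967],
       [-0.3812645 , -0.55359639, -0.74038397,  0.3099851 ],
       [ 0.39473708,  0.62671201, -0.67187401,  0.71409721],
       [ 0.        ,  0.        ,  0.        ,  1.        ]])}
top {'fov_y': 57.92745800320932, 'cx': 314.8705566626902, 'cy': 199.57314637413234, 'D': array([0.01814783, 0.        , 0.        , 0.        , 0.        ]), 'view': array([[ 2.12309689e-02, -9.99774380e-01,  6.58962817e-04,
        -1.75966077e-02],
       [-9.93629640e-01, -2.11734364e-02, -1.10687959e-01,
         5.87214443e-01],
       [ 1.10676938e-01,  1.69524763e-03, -9.93854990e-01,
         8.93470096e-01],
       [ 0.00000000e+00,  0.00000000e+00,  0.00000000e+00,
         1.00000000e+00]])}
wrist {'fov_y': 62.170252553379704, 'cx': 316.939156886077, 'cy': 199.9150912699583, 'D': array([-0.04297297,  0.        ,  0.        ,  0.        ,  0.        ]), 'T_tool_cam': array([[ 9.99999303e-01, -2.62844366e-04, -1.15126349e-03,
         1.39017132e-04],
       [ 5.43018911e-04,  9.68077481e-01,  2.50650544e-01,
        -7.25115973e-02],
       [ 1.04863017e-03, -2.50650995e-01,  9.68076949e-01,
        -1.79037843e-01],
       [ 0.00000000e+00,  0.00000000e+00,  0.00000000e+00,
         1.00000000e+00]])}
```

View pics/scene0.png

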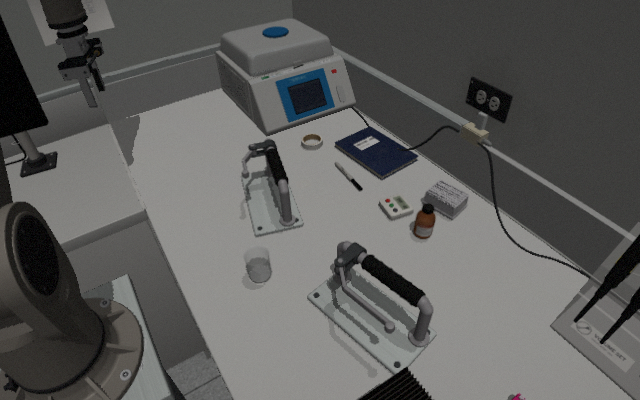

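View pics/top0.png

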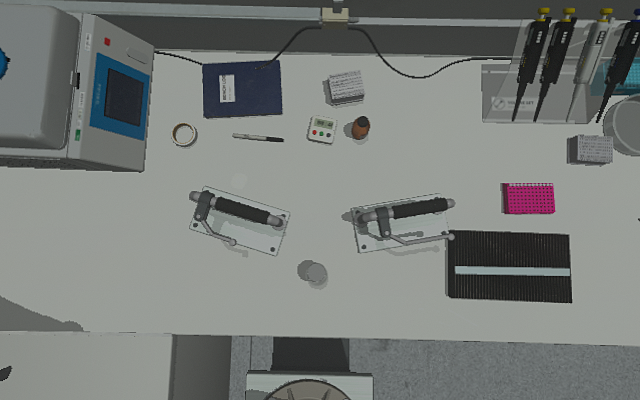

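View pics/wrist0.png

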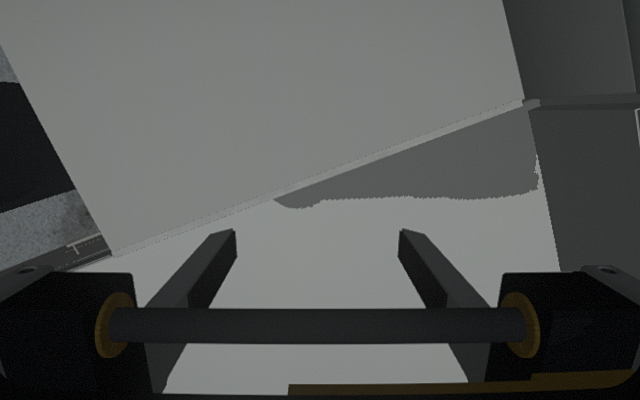

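```bash
python3 - <<'E'
import cv2
a=cv2.imread("pics/top0.png")[170:270,335:475];cv2.imwrite("pics/topc.png",cv2.convertScaleAbs(cv2.resize(a,None,fx=5.5,fy=5.5,interpolation=cv2.INTER_CUBIC),alpha=1.5))
a=cv2.imread("pics/scene0.png")[230:375,300:445];cv2.imwrite("pics/scenec.png",cv2.convertScaleAbs(cv2.resize(a,None,fx=4,fy=4,interpolation=cv2.INTER_CUBIC),alpha=1.5))
E
```

```text
(no output)
```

View pics/topc.png

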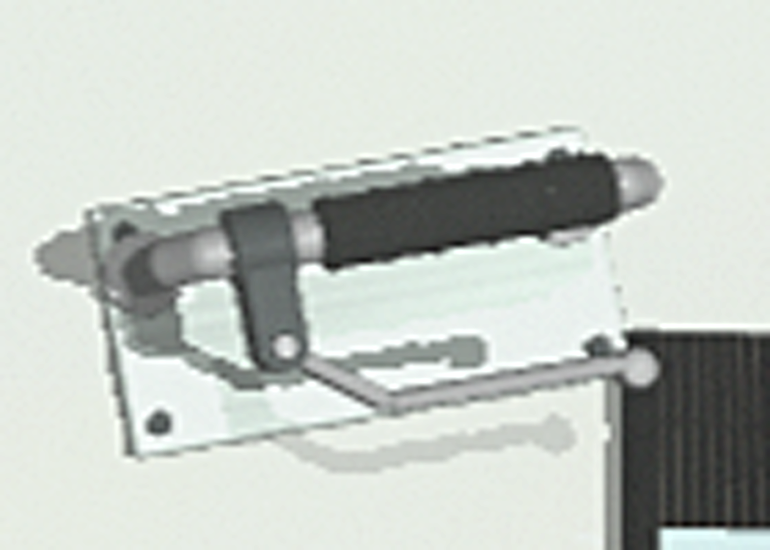

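View pics/scenec.png

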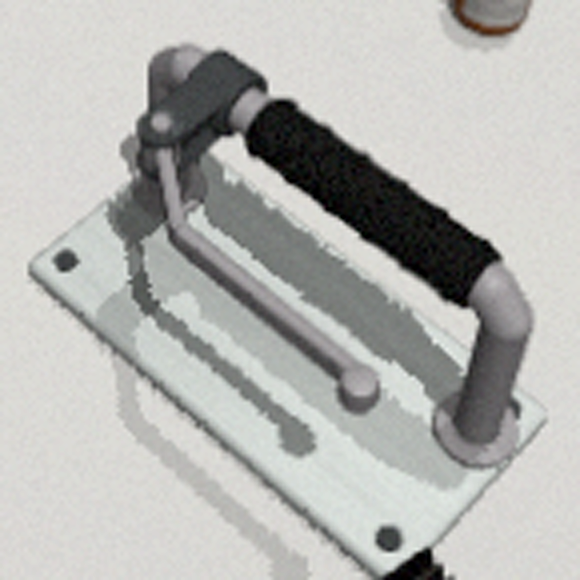

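```bash
cat >h.py <<'E'
import numpy as np,cv2
from station import r
def ray(n,uv,o=None):
    c=r.camera_model(n);f=200/np.tan(np.radians(c["fov_y"]/2))
    K=np.array([[f,0,c["cx"]],[0,f,c["cy"]],[0,0,1]])
    if n=="wrist":
        T=np.eye(4);T[:3,:3]=o["eef_rot"];T[:3,3]=o["tcp_pos"];T=T@c["T_tool_cam"]
    else: T=np.linalg.inv(c["view"])
    p=cv2.undistortPoints(np.array([[uv]],float),K,c["D"])[0,0]
    return T[:3,3],T[:3,:3]@np.array([p[0],p[1],1])
def atz(n,uv,z,o=None):
    a,d=ray(n,uv,o);return a+d*(z-a[2])/d[2]
def proj(n,P,o=None):
    c=r.camera_model(n);f=200/np.tan(np.radians(c["fov_y"]/2))
    K=np.array([[f,0,c["cx"]],[0,f,c["cy"]],[0,0,1]])
    if n=="wrist":
        T=np.eye(4);T[:3,:3]=o["eef_rot"];T[:3,3]=o["tcp_pos"];V=np.linalg.inv(T@c["T_tool_cam"])
    else: V=c["view"]
    return cv2.projectPoints(np.atleast_2d(P).astype(float),cv2.Rodrigues(V[:3,:3])[0],V[:3,3],K,c["D"])[0][:,0]
E
python3 - <<'E'
from h import *
np.set_printoptions(precision=4,suppress=True)
T=lambda u,v:(335-.5+(u+.5)/5.5,170-.5+(v+.5)/5.5)
S=lambda u,v:(300-.5+(u+.5)/4,230-.5+(v+.5)/4)
for n,p,z in[("pivot",(287,346),.135),("bend front",(395,412),.128),("near end front",(625,378),.128),("ball",(640,367),.12),("plate BL",(135,457),.012),("TL",(95,207),.012),("TR",(575,128),.012),("BR",(625,322),.012),("sleeveL front",(330,268),.12),("sleeveR front",(615,222),.12),("sleeveL back",(318,200),.12),("sleeveR back",(605,153),.12)]:
    print("top",n,atz("top",T(*p),z))
for n,p,z in[("pivot",(162,122),.135),("bend front",(178,238),.112),("ball",(358,385),.12),("plate far BL",(30,267),.012),("TR near",(547,410),.012)]:
    print("scene",n,atz("scene",S(*p),z))
# other things
for n,p,z in[("beaker",(312,271),.03),("latch ball",(233,242),.12),("rackTL",(447,231),.0),("rackBL",(448,300),0)]: print(n,atz("top",p,z))
E
```

```text
top pivot [ 0.5049 -0.1688  0.135 ]
top bend front [ 0.479  -0.2145  0.128 ]
top near end front [ 0.495  -0.3091  0.128 ]
top ball [ 0.4998 -0.3183  0.12  ]
top plate BL [ 0.4545 -0.122   0.012 ]
top TL [ 0.5717 -0.1022  0.012 ]
top TR [ 0.6144 -0.3303  0.012 ]
top BR [ 0.5227 -0.3521  0.012 ]
top sleeveL front [ 0.5382 -0.1898  0.12  ]
top sleeveR front [ 0.5601 -0.3092  0.12  ]
top sleeveL back [ 0.5667 -0.1849  0.12  ]
top sleeveR back [ 0.5892 -0.3055  0.12  ]
scene pivot [ 0.5049 -0.1674  0.135 ]
scene bend front [ 0.4841 -0.2099  0.112 ]
scene ball [ 0.4996 -0.3139  0.12  ]
scene plate far BL [ 0.4528 -0.1258  0.012 ]
scene TR near [ 0.6128 -0.333   0.012 ]
beaker [ 0.407  -0.0017  0.03  ]
latch ball [0.4761 0.1798 0.12  ]
rackTL [ 0.5156 -0.3532  0.    ]
rackBL [ 0.3392 -0.352   0.    ]
```

Call:
move_arm(series=[{"gripper":0,"xyz":[0,0,-0.3],"angular":[0,0,-0.97]},{"gripper":0,"xyz":[0,0,-0.3],"angular":[0,0,-0.97]},{"gripper":0,"xyz":[0,0,-0.3],"angular":[0,0,-0.97]},{"gripper":0,"xyz":[0,0,-0.3],"angular":[0,0,-0.97]},{"gripper":0,"xyz":[0,0,-0.3],"angular":[0,0,-0.97]},{"gripper":0,"xyz":[0,0,-0.3],"angular":[0,0,-0.97]},{"gripper":0,"xyz":[0,0,-0.3],"angular":[0,0,-0.97]},{"gripper":0,"xyz":[-0.94,0.43,0],"angular":[0,0,0]},{"gripper":0,"xyz":[-0.94,0.43,0],"angular":[0,0,0]},{"gripper":0,"xyz":[-0.94,0.43,0],"angular":[0,0,0]}])

```text
time_s: 1.4
tcp_pos: [0.2938, 0.5535, 0.2682]
eef_rot: [[-0.178, 0.984, -0.0], [0.984, 0.178, -0.001], [-0.001, -0.0, -1.0]]
contact_force: [-0.3, -0.2, 0.4]
grip_width: 0.0007
```

Call:
move_arm(series=[{"gripper":0,"xyz":[-0.94,0.43,0],"angular":[0,0,0]},{"gripper":0,"xyz":[-0.94,0.43,0],"angular":[0,0,0]},{"gripper":0,"xyz":[-0.94,0.43,0],"angular":[0,0,0]},{"gripper":0,"xyz":[-0.94,0.43,0],"angular":[0,0,0]},{"gripper":0,"xyz":[-0.94,0.43,0],"angular":[0,0,0]},{"gripper":0,"xyz":[-0.94,0.43,0],"angular":[0,0,0]},{"gripper":0,"xyz":[-0.94,0.43,0],"angular":[0,0,0]},{"gripper":0,"xyz":[-0.94,0.43,0],"angular":[0,0,0]},{"gripper":0,"xyz":[-0.94,0.43,0],"angular":[0,0,0]},{"gripper":0,"xyz":[-0.94,0.43,0],"angular":[0,0,0]}])

```text
time_s: 2.65
tcp_pos: [0.471, 0.299, 0.2684]
eef_rot: [[-0.178, 0.984, -0.0], [0.984, 0.178, -0.0], [-0.0, -0.0, -1.0]]
contact_force: [0.1, -0.3, 0.5]
grip_width: 0.0002
```

Call:
move_arm(series=[{"gripper":0,"xyz":[-0.98,-0.22,0],"angular":[0,0,0]},{"gripper":0,"xyz":[-0.98,-0.22,0],"angular":[0,0,0]},{"gripper":0,"xyz":[-0.98,-0.22,0],"angular":[0,0,0]},{"gripper":0,"xyz":[-0.98,-0.22,0],"angular":[0,0,0]},{"gripper":0,"xyz":[-0.98,-0.22,0],"angular":[0,0,0]},{"gripper":0,"xyz":[-0.98,-0.22,0],"angular":[0,0,0]},{"gripper":0,"xyz":[-0.98,-0.22,0],"angular":[0,0,0]},{"gripper":0,"xyz":[-0.98,-0.22,0],"angular":[0,0,0]},{"gripper":0,"xyz":[-0.98,-0.22,0],"angular":[0,0,0]},{"gripper":0,"xyz":[-0.98,-0.22,0],"angular":[0,0,0]}])

```text
time_s: 3.9
tcp_pos: [0.4578, -0.0021, 0.2684]
eef_rot: [[-0.178, 0.984, -0.0], [0.984, 0.178, 0.0], [0.0, -0.0, -1.0]]
contact_force: [0.3, -0.6, -0.3]
grip_width: 0.0003
```

Call:
move_arm(series=[{"gripper":0,"xyz":[-0.97,-0.24,0],"angular":[0,0,0]},{"gripper":0,"xyz":[-0.97,-0.24,0],"angular":[0,0,0]},{"gripper":0,"xyz":[-0.97,-0.24,0],"angular":[0,0,0]},{"gripper":0,"xyz":[-0.97,-0.24,0],"angular":[0,0,0]},{"gripper":0,"xyz":[-0.97,-0.24,0],"angular":[0,0,0]},{"gripper":0,"xyz":[-0.97,-0.24,0],"angular":[0,0,0]},{"gripper":0,"xyz":[-0.97,-0.24,0],"angular":[0,0,0]},{"gripper":0,"xyz":[-0.97,-0.24,0],"angular":[0,0,0]},{"gripper":0,"xyz":[-0.97,-0.24,0],"angular":[0,0,0]},{"gripper":0,"xyz":[0,0,0],"angular":[0,0,0]}])

```text
time_s: 5.15
tcp_pos: [0.4404, -0.2722, 0.2684]
eef_rot: [[-0.175, 0.985, -0.001], [0.985, 0.175, -0.001], [-0.001, -0.001, -1.0]]
contact_force: [0.4, -0.3, -0.1]
grip_width: 0.0007
```

```bash
python3 - <<'E'
from h import *
o=r.get_obs();print(o["time_s"],o["tcp_pos"],o["eef_rot"],o["contact_force"],o["joint_positions"])
im=r.snapshot("wrist");cv2.imwrite("pics/wrist1.png",im[:,:,::-1])
E
```

```text
5.15 [ 0.44037633 -0.27217209  0.26839656] [[-1.75309002e-01  9.84513331e-01 -5.04964726e-04]
 [ 9.84513246e-01  1.75308602e-01 -7.49525944e-04]
 [-6.49393623e-04 -6.28543107e-04 -9.99999592e-01]] [ 0.43527784 -0.32455531 -0.1063026 ] [-0.19935324  0.11622274  0.69400011  1.90778198 -0.08052269  1.14561899
  2.2716172 ]
```

View pics/wrist1.png

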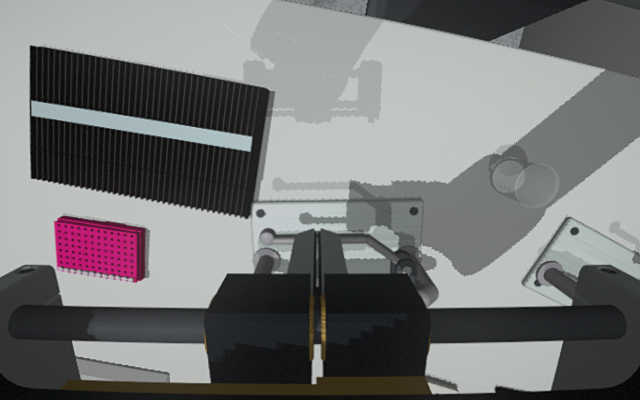

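```bash
python3 - <<'E'
import cv2
a=cv2.imread("pics/wrist1.png")[190:310,240:440];cv2.imwrite("pics/w1c.png",cv2.convertScaleAbs(cv2.resize(a,None,fx=4,fy=4,interpolation=cv2.INTER_CUBIC),alpha=1.6))
E
```

```text
(no output)
```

View pics/w1c.png

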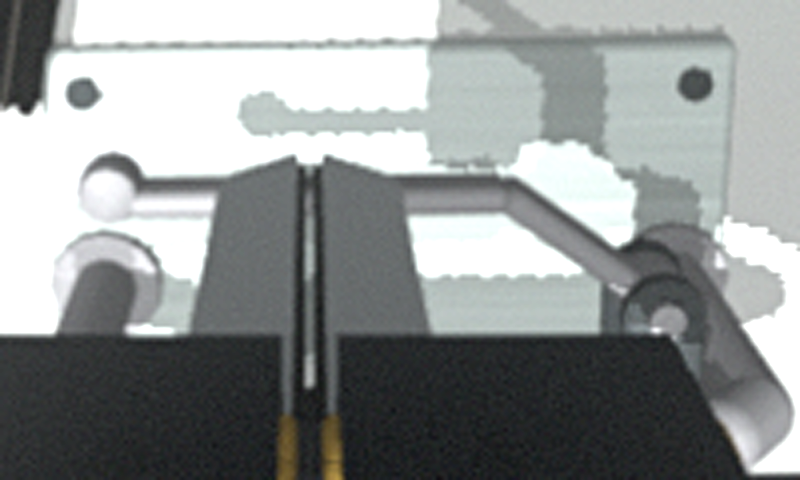

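```bash
python3 - <<'E'
from h import *
np.set_printoptions(precision=4,suppress=True)
o=r.get_obs()
W=lambda u,v:(240-.5+(u+.5)/4,190-.5+(v+.5)/4)
for n,p,z in[("bend lower front",(512,176),.112),("left lower front",(145,176),.112),("bend upper front",(508,190),.128),("left upper front",(145,190),.128),("ball",(110,190),.12),("pivot",(670,320),.135)]:print(n,atz("wrist",W(*p),z,o))
O=np.array([.488,-.263,.12])
print(proj("wrist",O,o))
R=o["eef_rot"];d=R.T@(O-o["tcp_pos"]);print("origin in tool mm",d*1000)
E
```

```text
bend lower front [ 0.4817 -0.2084  0.112 ]
left lower front [ 0.4991 -0.3054  0.112 ]
bend upper front [ 0.4803 -0.2122  0.128 ]
left upper front [ 0.4967 -0.3038  0.128 ]
ball [ 0.5015 -0.3133  0.12  ]
pivot [ 0.5055 -0.1648  0.135 ]
[[316.5331 233.1808]]
origin in tool mm [ -0.7175  48.0475 148.2366]
```

Call:
move_arm(series=[{"gripper":0,"xyz":[0,0,0.99],"angular":[0,0,0]},{"gripper":0,"xyz":[0,0,0.99],"angular":[0,0,0]},{"gripper":0,"xyz":[0,0,0.99],"angular":[0,0,0]},{"gripper":0,"xyz":[0,0,0.99],"angular":[0,0,0]},{"gripper":0,"xyz":[0,0,0.99],"angular":[0,0,0]},{"gripper":0,"xyz":[0,0,0.95],"angular":[0,0,0]},{"gripper":0,"xyz":[0,0.5,0],"angular":[0,0,0]},{"gripper":0,"xyz":[0,0.4,0],"angular":[0,0,0]},{"gripper":0,"xyz":[0,0,0],"angular":[0,0,0]}])

```text
time_s: 6.32
tcp_pos: [0.4696, -0.2651, 0.0925]
eef_rot: [[-0.18, 0.984, 0.002], [0.984, 0.18, -0.001], [-0.001, 0.002, -1.0]]
contact_force: [-0.1, -0.4, 0.7]
grip_width: 0.0006
```

```bash
python3 - <<'E'
from h import *
o=r.get_obs();print(o["time_s"],o["tcp_pos"],o["contact_force"])
im=r.snapshot("wrist");cv2.imwrite("pics/wrist2.png",im[:,:,::-1])
im=r.snapshot("scene");a=im[200:375,270:470,::-1];cv2.imwrite("pics/scene2.png",cv2.convertScaleAbs(cv2.resize(a,None,fx=3.4,fy=3.4,interpolation=cv2.INTER_CUBIC),alpha=1.5))
E
```

```text
6.325 [ 0.46960608 -0.26513932  0.09251542] [-0.14684047 -0.42551694  0.66743823]
```

View pics/wrist2.png

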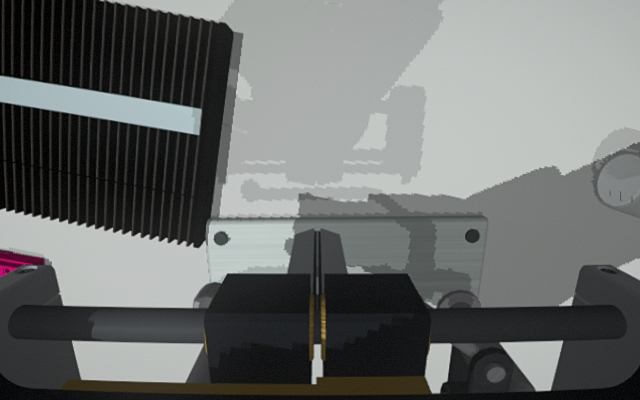

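View pics/scene2.png

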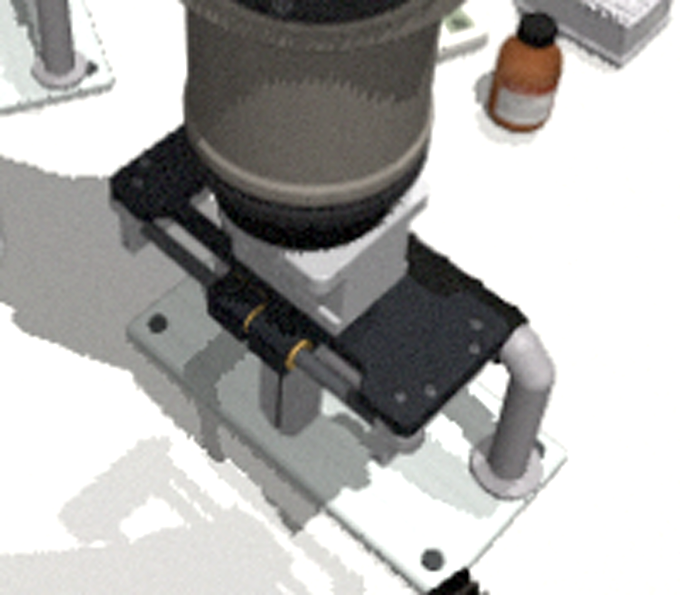

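Call:
move_arm(series=[{"gripper":0,"xyz":[0,0.15,0],"angular":[0,0,0]},{"gripper":0,"xyz":[0,0.1,0],"angular":[0,0,0]},{"gripper":0,"xyz":[0,0,0],"angular":[0,0,0]}])

```text
time_s: 6.8
tcp_pos: [0.4752, -0.2642, 0.0915]
eef_rot: [[-0.179, 0.984, 0.0], [0.984, 0.179, -0.0], [-0.0, 0.0, -1.0]]
contact_force: [0.7, -0.3, -0.2]
grip_width: 0.0004
```

Call:
move_arm(series=[{"gripper":0,"xyz":[0,0.07,0],"angular":[0,0,0]},{"gripper":0,"xyz":[0,0,0],"angular":[0,0,0]}])

```text
time_s: 7.05
tcp_pos: [0.4771, -0.2638, 0.0915]
eef_rot: [[-0.178, 0.984, -0.0], [0.984, 0.178, -0.0], [-0.0, -0.0, -1.0]]
contact_force: [-0.7, -0.2, 0.5]
grip_width: 0.0004
```

Call:
move_arm(series=[{"gripper":0,"xyz":[0,0.07,0],"angular":[0,0,0]},{"gripper":0,"xyz":[0,0,0],"angular":[0,0,0]}])

```text
time_s: 7.3
tcp_pos: [0.4793, -0.2634, 0.0915]
eef_rot: [[-0.179, 0.984, -0.0], [0.984, 0.179, -0.0], [-0.0, -0.0, -1.0]]
contact_force: [0.6, -0.7, -1.0]
grip_width: 0.0002
```

Call:
move_arm(series=[{"gripper":0,"xyz":[0,0.07,0],"angular":[0,0,0]},{"gripper":0,"xyz":[0,0,0],"angular":[0,0,0]}])

```text
time_s: 7.55
tcp_pos: [0.4808, -0.2635, 0.0915]
eef_rot: [[-0.178, 0.984, -0.001], [0.984, 0.178, -0.0], [-0.0, -0.001, -1.0]]
contact_force: [-3.2, -4.1, 0.4]
grip_width: 0.0008
```

Call:
move_arm(series=[{"gripper":0,"xyz":[0,0,0],"angular":[0,0,0]}])

```text
time_s: 7.68
tcp_pos: [0.4808, -0.2635, 0.0914]
eef_rot: [[-0.178, 0.984, -0.001], [0.984, 0.178, -0.0], [-0.0, -0.001, -1.0]]
contact_force: [-5.2, -4.0, 1.5]
grip_width: 0.0006
```

```bash
python3 - <<'E'
from h import *
o=r.get_obs();print(o["time_s"],o["tcp_pos"],o["contact_force"],o["ft_torque"])
im=r.snapshot("scene");a=im[200:375,270:470,::-1];cv2.imwrite("pics/scene3.png",cv2.convertScaleAbs(cv2.resize(a,None,fx=3.4,fy=3.4,interpolation=cv2.INTER_CUBIC),alpha=1.5))
o=r.get_obs();print(o["time_s"],o["tcp_pos"],o["contact_force"],o["ft_torque"])
im=r.snapshot("top");a=im[170:300,300:475,::-1];cv2.imwrite("pics/top3.png",cv2.convertScaleAbs(cv2.resize(a,None,fx=4,fy=4,interpolation=cv2.INTER_CUBIC),alpha=1.5))
E
```

```text
7.675 [ 0.48078956 -0.26349336  0.09143819] [-5.16290615 -3.99102185  1.50932379] [-0.81436684  0.78872424  0.01284351]
7.725 [ 0.48082474 -0.26352434  0.09147787] [-3.1088058  -4.0264428   0.86227435] [-0.88558128  0.81667503  0.0602961 ]
```

View pics/scene3.png

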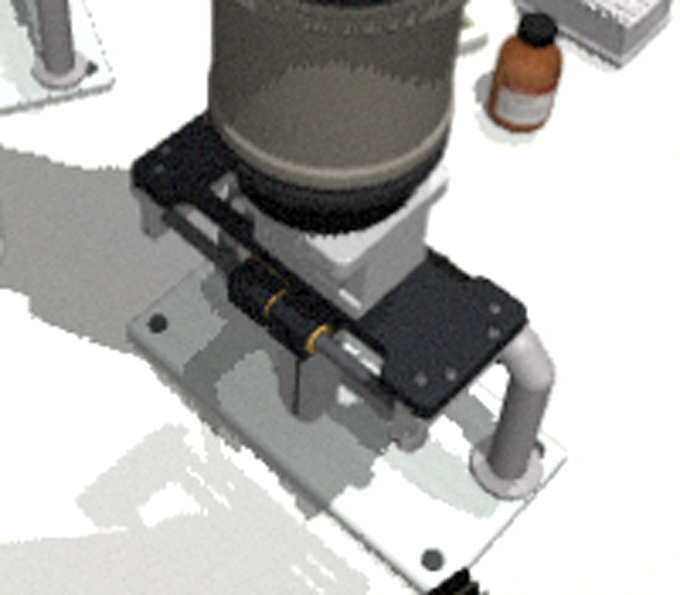

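View pics/top3.png

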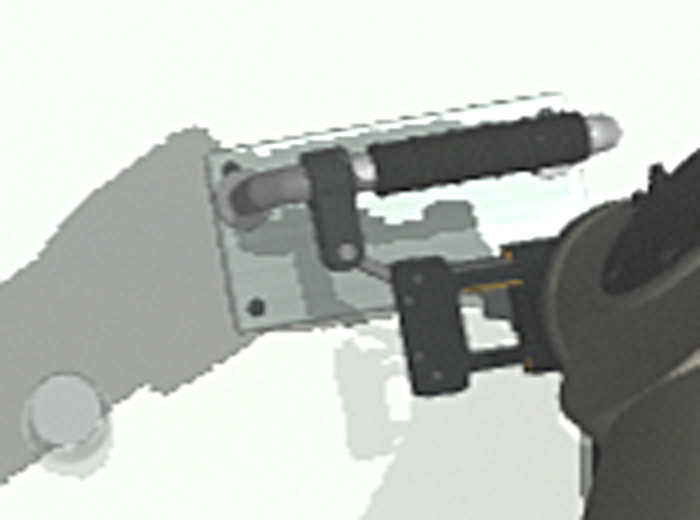

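Call:
move_arm(series=[{"gripper":0,"xyz":[-0.03,0.06,0],"angular":[0,0,-0.25]},{"gripper":0,"xyz":[-0.03,0.06,0],"angular":[0,0,-0.25]},{"gripper":0,"xyz":[-0.03,0.06,0],"angular":[0,0,-0.25]},{"gripper":0,"xyz":[-0.03,0.06,0],"angular":[0,0,-0.25]},{"gripper":0,"xyz":[-0.03,0.06,0],"angular":[0,0,-0.25]},{"gripper":0,"xyz":[0,0,0],"angular":[0,0,0]}])

```text
time_s: 8.52
tcp_pos: [0.4905, -0.2655, 0.0914]
eef_rot: [[-0.276, 0.961, -0.001], [0.961, 0.276, 0.0], [0.0, -0.001, -1.0]]
contact_force: [-5.3, -2.0, 3.2]
grip_width: 0.0008
```

Call:
move_arm(series=[{"gripper":0,"xyz":[-0.03,0.06,0],"angular":[0,0,-0.25]},{"gripper":0,"xyz":[-0.03,0.06,0],"angular":[0,0,-0.25]},{"gripper":0,"xyz":[-0.03,0.06,0],"angular":[0,0,-0.25]},{"gripper":0,"xyz":[0,0,0],"angular":[0,0,0]},{"gripper":0,"xyz":[0,0,0],"angular":[0,0,0]}])

```text
time_s: 9.15
tcp_pos: [0.4962, -0.2663, 0.0913]
eef_rot: [[-0.332, 0.943, -0.001], [0.943, 0.332, 0.001], [0.001, -0.001, -1.0]]
contact_force: [-6.2, -0.2, 4.3]
grip_width: 0.0005
```

Call:
move_arm(series=[{"gripper":0,"xyz":[-0.02,0.05,0],"angular":[0,0,-0.2]},{"gripper":0,"xyz":[0,0,0],"angular":[0,0,0]},{"gripper":0,"xyz":[0,0,0],"angular":[0,0,0]}])

```text
time_s: 9.52
tcp_pos: [0.4978, -0.2664, 0.0914]
eef_rot: [[-0.347, 0.938, -0.001], [0.938, 0.347, 0.001], [0.001, -0.001, -1.0]]
contact_force: [-7.2, -0.4, 4.1]
grip_width: 0.0005
```

Call:
move_arm(series=[{"gripper":0,"xyz":[-0.01,0.03,0],"angular":[0,0,-0.12]},{"gripper":0,"xyz":[0,0,0],"angular":[0,0,0]},{"gripper":0,"xyz":[0,0,0],"angular":[0,0,0]}])

```text
time_s: 9.9
tcp_pos: [0.4987, -0.2665, 0.0914]
eef_rot: [[-0.356, 0.934, -0.001], [0.934, 0.356, 0.0], [0.001, -0.001, -1.0]]
contact_force: [-6.3, -1.0, 3.2]
grip_width: 0.0006
```

Call:
move_arm(series=[{"gripper":0,"xyz":[-0.01,0.025,0],"angular":[0,0,-0.1]},{"gripper":0,"xyz":[0,0,0],"angular":[0,0,0]},{"gripper":0,"xyz":[0,0,0],"angular":[0,0,0]}])

```text
time_s: 10.28
tcp_pos: [0.4994, -0.2665, 0.0914]
eef_rot: [[-0.364, 0.931, -0.001], [0.931, 0.364, 0.0], [0.001, -0.001, -1.0]]
contact_force: [-7.0, -1.2, 4.1]
grip_width: 0.0006
```

Call:
move_arm(series=[{"gripper":0,"xyz":[-0.01,0.025,0],"angular":[0,0,-0.1]},{"gripper":0,"xyz":[0,0,0],"angular":[0,0,0]},{"gripper":0,"xyz":[0,0,0],"angular":[0,0,0]}])

```text
time_s: 10.65
tcp_pos: [0.4996, -0.2665, 0.0913]
eef_rot: [[-0.371, 0.929, -0.002], [0.929, 0.371, 0.001], [0.002, -0.002, -1.0]]
contact_force: [-9.6, 0.2, 6.9]
grip_width: 0.0005
```

Call:
move_arm(series=[{"gripper":0,"xyz":[0,0.02,0],"angular":[0,0,0]},{"gripper":0,"xyz":[0,0,0],"angular":[0,0,0]},{"gripper":0,"xyz":[0,0,0],"angular":[0,0,0]}])

```text
time_s: 11.02
tcp_pos: [0.4997, -0.2665, 0.0913]
eef_rot: [[-0.371, 0.929, -0.003], [0.929, 0.371, 0.001], [0.002, -0.002, -1.0]]
contact_force: [-12.9, -1.7, 8.5]
grip_width: 0.0002
```

Call:
move_arm(series=[{"gripper":0,"xyz":[0,0.02,0],"angular":[0,0,0]},{"gripper":0,"xyz":[0,0,0],"angular":[0,0,0]},{"gripper":0,"xyz":[0,0,0],"angular":[0,0,0]}])

```text
time_s: 11.4
tcp_pos: [0.4999, -0.2665, 0.0913]
eef_rot: [[-0.37, 0.929, -0.003], [0.929, 0.37, 0.001], [0.002, -0.003, -1.0]]
contact_force: [-15.3, -1.8, 10.5]
grip_width: 0.0005
```

```bash
python3 - <<'E'
from h import *
im=r.snapshot("top");a=im[170:300,300:475,::-1];cv2.imwrite("pics/top4.png",cv2.convertScaleAbs(cv2.resize(a,None,fx=4,fy=4,interpolation=cv2.INTER_CUBIC),alpha=1.5))
im=r.snapshot("scene");a=im[200:375,270:470,::-1];cv2.imwrite("pics/scene4.png",cv2.convertScaleAbs(cv2.resize(a,None,fx=3.4,fy=3.4,interpolation=cv2.INTER_CUBIC),alpha=1.5))
im=r.snapshot("wrist");cv2.imwrite("pics/wrist4.png",im[:,:,::-1])
o=r.get_obs();print(o["time_s"],o["tcp_pos"],o["contact_force"],o["ft_torque"])
E
```

```text
11.55 [ 0.49982504 -0.26652028  0.09126189] [-15.90172423  -3.07266439  10.63767996] [-0.36103136  3.30904919  0.12825668]
```

View pics/top4.png

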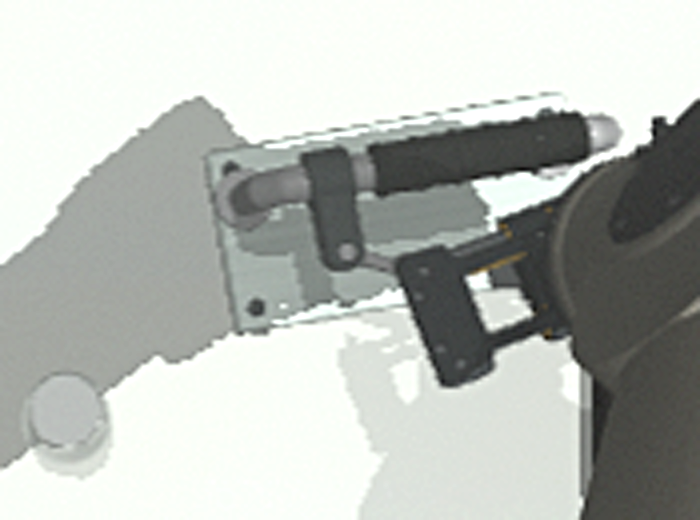

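View pics/scene4.png

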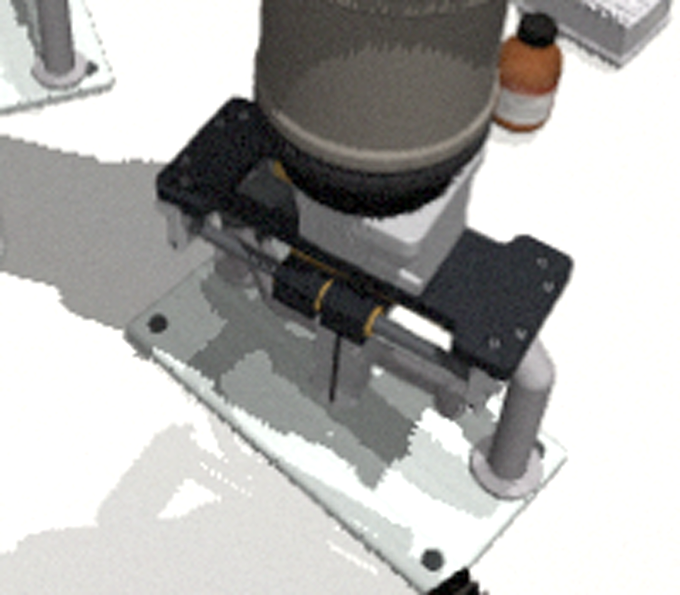

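View pics/wrist4.png

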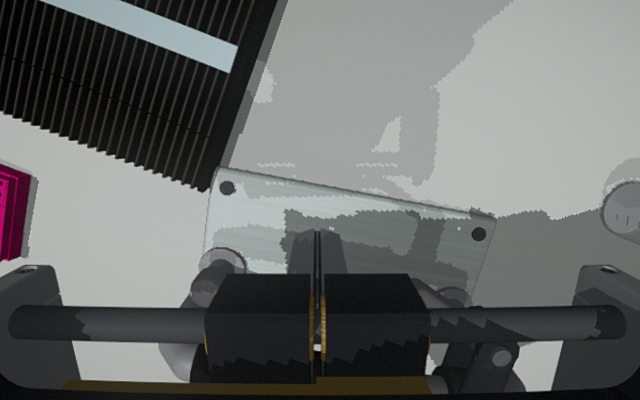

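```bash
python3 - <<'E'
from station import r
r.job_done();o=r.get_obs();print(o["time_s"],o["tcp_pos"],o["contact_force"])
E
```

```text
the job is handed in; nothing more can be done
the job is handed in; nothing more can be done
```

I pushed the longer lever (right-hand handle) in to its stop with the outside of the shut fingers. I handed the job in at about 11.6 s of the 35 s allowed, with the lever still held pressed in.

- **At the stop:** The fingers followed the blade's arc for about 0.20 rad from first contact. The TCP ended at x = 0.4998 m; I had predicted 0.4997 m for the stop. Past that point the force rose from about 7 N to about 16 N level force while the tool moved only about 0.5 mm.
- **Force:** The last reading was about 19 N in total, well under the 45 N limit. The moment readings fit contact at fingertip height only.
- **Bar and other things:** By the geometry, the fingertips stayed well short of the bar's sleeve. The last pictures show nothing else touched near the handle. The shorter lever, marker and timer were not in those close crops, but the arm passed well above them.
- **Unexplained or unseen:** There was an upward force of about 10 N on the tool at the end, which I take to be friction on the blade but did not check. In the last pictures the gripper hid the blade, so its final angle comes from the tool pose and force, not from seeing it.

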